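# Snap a keeper over a jaw insert on its sloping stand

## Robot

A 6-joint arm with a two-finger parallel gripper is mounted at the origin on a cart in front of the work surface, level with it; the furniture and walls round the work are solid. World frame = base frame: x ahead of the robot, y to its left, z up, the work surface at z = 0. Lengths are in mm, angles in rad, forces in N, time in s.
With the tool pointing down it reaches from about 275 to 850 mm from the base axis. Payload 19 kg.
Tool frame: the origin (TCP) lies at the very end of the fingers, on their centre line; the grasp point (between the pads) lies 19 mm behind it; x points along the fingers, y is the direction in which the jaws open and shut, and the axes are right-handed (so a half turn about x gives the same grasp; the last joint's range is limited). The gripper opens to 85 mm and grips with 20 to 120 N. Pads are 22 mm wide; open, the fingers measure 114 mm over their backs; the gripper's body (76 mm by 85 mm) begins 54 mm behind the grasp point. The pads swing forward as they close: fully open they stand 13 mm farther back than shut.
Start: joints at [-1.483, 0.15, 1.437, -0, 1.554, -0.134], TCP at [126.467, -560.885, 195.267] pointing down, gripper open.
Joint ranges: [-2.8, 2.8], [-0.68, 2.1], [0.12, 2.68], [-1.39, 4.53], [0.16, 2.79], [-2.81, 2.81]. Speed limits (rad/s): [1.89, 1.89, 2.22, 3.01, 3.01, 3.01].

## Interface

Orientations are given as a rotation vector (axis times angle).
In Python, from cell import arm gives the robot as it stands. Calls block until the motion is done:
- arm.move_ptp(position, orientation): joint-space move of the TCP to a pose.
- arm.servo_line(position, max_speed=150, orientation=None, threshold=None): straight line of the TCP; orientation=None keeps the orientation; max_speed is the mean speed in mm/s. With threshold (N) it stops when the force on the tool has changed by that much, and returns True; else False.
- arm.movej(angles): joint-space move.
- arm.command_gripper(opening, force=None): opening from 0.0 (shut) to 1.0 (fully open); force is the grip in N (None keeps the last); returns when the fingers have stopped.
- arm.pause(seconds).
- arm.solve_ik(position, orientation): joint angles nearest the present ones, or None.
- arm.get_image(name): name is "scene" or "side" or "wrist"; returns a dict with "color" (384x512x3 uint8, blue, green, red), "fx", "fy", "cx", "cy" (pixels), "extrinsics" (4x4, takes a point from camera to world coordinates). Camera axes: x right, y down, z forward; pixel columns grow to the right and rows downward; lengths in mm; the calibration is good to about 2 mm. A picture is of the moment at which its call begins. There is no depth.
A pose or a line that the arm cannot do raises arm.Unreachable and nothing moves.
- arm.finish_job(): hands the job in, once; it reports no verdict.
Readings, each from a call of its own:
- arm.get_time_s(): time.
- arm.get_qpos(): joint angles.
- arm.get_qvel(): joint speeds.
- arm.get_tau(): joint torques, N m.
- arm.get_tcp_pos(): TCP position.
- arm.get_tool_rot(): TCP orientation.
- arm.get_ft_force(): force on the tool from outside, world axes, zero at the start.
- arm.get_wrist_torque(): the same for the moment, N m.
- arm.get_width(): opening from 0.0 (shut) to 1.0 (fully open).
Only numpy, scipy, OpenCV 4.12 (cv2) and the standard library are available. Lean on these libraries where they do the work, as an engineer would, in place of code of your own. Each camera call takes 0.05 s, during which the arm holds its last target. There are 200 camera calls.

## Task

Lay the loose steel jaw insert, serrated face up, in the empty pocket in the middle of the sloping stand and let go of it. Then set the blue keeper bar across it, grip block outwards, and press it squarely down onto the stand until both of its ends have snapped under the spring catches; stop pushing once it has clicked home, without leaning on it, and let go. Do not disturb the two brass-coloured weights and the yellow screw bin.

Things in the scene. Friction and masses are not known exactly. Their poses are not given: they have to be found in the camera images.
- face: Sloping face of a fixed grey sheet stand: a 92 (up the slope) x 190 mm plate leaning 30 degrees from level, looking up and towards the robot. Origin: middle of the plate's surface, 48 mm above the worktop; +x up the slope, +y across to the left, +z square out of the face. Highest parts on it, the catches, stand 37 mm off the plate.
- pocket (a point): Middle of the pocket's floor, a dark rubber pad 50 (up the slope) x 22 mm, 4 mm off the plate; axes as face. Aluminium lips at its ends and corners rise 6 mm above the pad and leave 57 mm up the slope x 32 mm across; the long sides are open for fingers over the middle 42 mm. The insert lies here, long side up the slope, its centre 6 mm above this point.
- saddle_left (a point): Middle of the top of the left saddle, a rubber-topped aluminium block 14 mm wide, 19 mm off the plate; axes as face. Two flared guide cheeks on it, 31 mm off the plate, leave 34 mm (39 at their tops) up the slope for the keeper, which lies across from saddle to saddle above the insert; its keeper_grip is then midway, 20 mm above the saddle tops.
- saddle_right (a point): The same on the right saddle, 104 mm from the left one.
- catch_left (a joint): Spring catch outside the left saddle: steel leaf hinged at its foot, brass roller (10 mm thick) on its inner side, centre 68.5 mm from the middle and 30.5 mm off the plate. Rad: 0 at rest, grows as it is pushed outwards (about 0.09 as the bar's end passes; 0.2 at most). Roller meets the bar about 14 mm above its seat; both catches together resist with up to about 15 N, then snap back to 0.
- catch_right (a joint): Right spring catch, the mirror image, outside the right saddle; same meaning.
- insert_centre (a point): Centre of the loose grey steel jaw insert, a block 25 (own x) x 50 (own y) x 13 mm high (own z), 0.11 kg, lying flat on the worktop, serrated face up; the point is 6 mm above its underside. Half a turn makes no difference.
- keeper_grip (a point): Centre of the grip block of the loose blue plastic keeper, 0.06 kg: a flat bar 28 (own x) x 132 (own y) x 8 mm thick with rounded ends and, mid-way on top, a grip block 28 (own x) x 20 (own y) x 24 mm high. The point is 20 mm above the bar's underside, 12 mm below the block's top; own z points out of the block's top. Starts flat on the worktop, block up. Half a turn is all the same.
- weight_big: Brass-coloured check weight, 38 mm across, 62 mm tall, loose, to be left alone; origin under its middle.
- weight_small: Brass-coloured check weight, 28 mm across, 46 mm tall, loose, to be left alone; origin under its middle.
- bin: Small yellow bin of screws, 66 x 100 x 32 mm, loose, to be left alone; origin under its middle.
- cushion_left (a joint): Springy black rubber cushion that forms the top of the left saddle; the keeper comes to rest on it. Squeeze in m: 0 when free, grows by 1 mm for each 10 N; over 3 mm is leaning on it too hard.
- cushion_right (a joint): The same on the right saddle.
Not all that is in view belongs to the job. There is more than one size of the part that bears keeper_grip; the job needs the largest. There is more than one size of the part that bears insert_centre; the job needs the larger.

How it is judged:
By the outcome, as a careful person would: the job done as asked, in the order asked, and still so for the second after the job is handed in, with the robot touching nothing.
It also fails if it takes over 54 s, if anything falls off the work surface, if the arm or the gripper's body presses on something with over 40 N, if the wrist force passes 120 N, or if a joint passes its speed limit or range.

## Working session

There is one attempt and no reset: what is moved stays moved. The work goes in short steps, each a Python script; the robot and the scene stay as the last script left them, time stands still between calls to the robot, and variables do not carry over. Pictures are saved under pics/ and viewed, about 8 in all and at most 12, crops included, and the job is handed in when it is done.

```bash
mkdir -p pics; ls; python3 - <<'E'
from cell import arm
import cv2,numpy as np,pickle
d={}
for n in("scene","side","wrist"):
    r=arm.get_image(n);d[n]=r;cv2.imwrite(f"pics/{n}0.png",r["color"])
    print(n,r["fx"],r["cx"],r["cy"],np.round(r["extrinsics"],3).tolist())
pickle.dump(d,open("d0.pkl","wb"))
cv2.imwrite("pics/both0.png",np.hstack([cv2.resize(d["scene"]["color"],(800,600))]))
print(arm.get_time_s(),arm.get_tool_rot())
E
```

```text
pics
scene 457.5433070057862 254.62562834249263 184.03808963884828 [[-0.573, -0.389, 0.722, -326.33], [-0.819, 0.249, -0.516, 660.099], [0.021, -0.887, -0.461, 674.168], [0.0, 0.0, 0.0, 1.0]]
side 393.40940516591655 249.23597574658532 198.84140522719704 [[0.944, -0.222, 0.244, 271.821], [-0.33, -0.607, 0.723, -881.745], [-0.012, -0.763, -0.646, 867.904], [0.0, 0.0, 0.0, 1.0]]
wrist 325.76008124094017 255.8437177783553 192.87790326615175 [[0.22, -0.931, -0.293, 201.499], [-0.976, -0.21, -0.064, -544.013], [-0.002, 0.3, -0.954, 372.114], [0.0, 0.0, 0.0, 1.0]]
0.15 [ 2.1045596   0.23533671 -2.10452143]
```

View pics/both0.png

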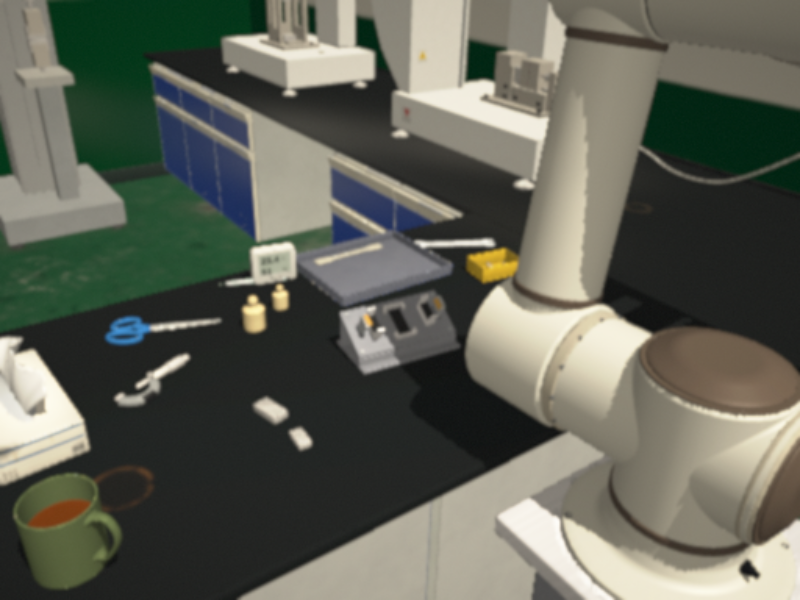

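View pics/side0.png

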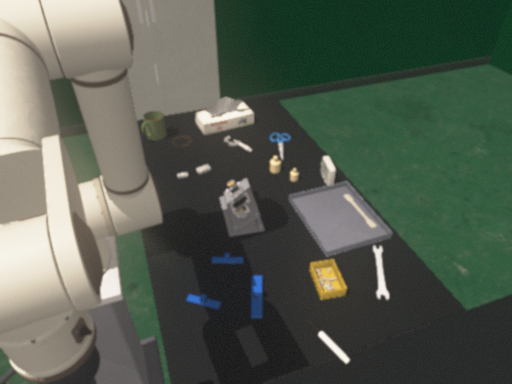

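The side view shows three blue keepers at (228,260), (204,301) and (257,297), and the stand at (241,210). It also shows two grey inserts at (183,175) and (203,169), the weights at (275,165) and (294,175), and the bin at (327,279). I'll measure the candidates next.

```bash
cat > h.py <<'E'
import cv2,numpy as np,pickle
from scipy.spatial.transform import Rotation as R
def ray(r,uv):
    uv=np.atleast_2d(np.asarray(uv,float))
    E=r["extrinsics"];d=np.c_[(uv[:,0]-r["cx"])/r["fx"],(uv[:,1]-r["cy"])/r["fy"],np.ones(len(uv))]@E[:3,:3].T
    return E[:3,3],d
def onz(r,uv,z):
    o,d=ray(r,uv);return o+d*((z-o[2])/d[:,2])[:,None]
def proj(r,p):
    E=r["extrinsics"];c=(np.atleast_2d(p)-E[:3,3])@E[:3,:3]
    return np.c_[c[:,0]/c[:,2]*r["fx"]+r["cx"],c[:,1]/c[:,2]*r["fy"]+r["cy"]]
def blobs(m,amin=20):
    cs,_=cv2.findContours(m.astype(np.uint8),cv2.RETR_EXTERNAL,cv2.CHAIN_APPROX_NONE)
    return [c[:,0,:] for c in cs if cv2.contourArea(c)>amin]
def rect(p):  # min area rect of world xy points: centre, (long,short), angle of long axis
    (c,(w,h),a)=cv2.minAreaRect(np.float32(p[:,:2]));a=np.radians(a)
    return (np.round(c,1),round(w,1),round(h,1),round(a,3)) if w>h else (np.round(c,1),round(h,1),round(w,1),round(a+np.pi/2,3))
def blue(r):
    h=cv2.cvtColor(r["color"],cv2.COLOR_BGR2HSV);return (h[...,0]>100)&(h[...,0]<130)&(h[...,1]>130)&(h[...,2]>50)
E
python3 - <<'E'
from h import *
d=pickle.load(open("d0.pkl","rb"))
for n in("side","wrist"):
    r=d[n]
    for b in blobs(blue(r)): print(n,b.mean(0).round(),rect(onz(r,b,8)))
r=d["side"]
g=r["color"].min(2)>110
for n,g in(("side",d["side"]["color"].min(2)>110),("scene",d["scene"]["color"].min(2)>110)):
    for b in blobs(g,15):
        q=rect(onz(d[n],b,10))
        if q[1]<120: print(n,b.mean(0).round(),q)
for n,us in(("side",[(275,172),(294,179),(327,285),(241,210)]),("scene",[(163,211),(179,197),(256,212)])):
    print(n,onz(d[n],us,0).round())
big=cv2.resize(d["wrist"]["color"],(800,600));cv2.imwrite("pics/w0.png",big)
E
```

```text
side [203. 301.] (array([ 351.8, -261.7]), 92.3, 34.5, np.float64(2.535))
side [256. 296.] (array([ 484.9, -295.8]), 135.3, 30.6, np.float64(1.21))
side [227. 259.] (array([ 449.4, -145.7]), 88.9, 37.8, np.float64(2.795))
side [281. 138.] (array([846.4, 407.8]), 83.0, 55.0, np.float64(2.786))
side [333. 347.] (array([ 604.6, -491.1]), 95.5, 18.9, np.float64(1.881))
side [325. 279.] (array([ 675.3, -310.1]), 70.6, 49.9, np.float64(2.153))
side [182. 174.] (array([411.1, 293.1]), 36.4, 30.3, np.float64(2.926))
side [293. 174.] (array([794. , 155.3]), 73.6, 25.4, np.float64(1.156))
side [203. 168.] (array([491.9, 304.9]), 52.5, 39.8, np.float64(0.266))
side [274. 164.] (array([755. , 237.5]), 104.4, 37.8, np.float64(1.194))
scene [192. 280.] (array([407.8, 299.8]), 45.7, 22.2, np.float64(3.049))
scene [173. 262.] (array([490.9, 304.9]), 61.8, 32.0, np.float64(0.166))
scene [260. 213.] (array([560.8,   4.2]), 46.1, 17.6, np.float64(1.473))
scene [272. 202.] (array([596.3, -70. ]), 73.7, 27.5, np.float64(2.749))
scene [252. 195.] (array([656. , -31.8]), 47.2, 20.4, np.float64(1.465))
scene [179. 190.] (array([809.6, 131. ]), 98.7, 24.4, np.float64(2.684))
side [[ 741.  202.    0.]
 [ 789.  139.    0.]
 [ 679. -323.    0.]
 [ 556.   45.    0.]]
scene [[733. 220.   0.]
 [783. 145.   0.]
 [585.   1.   0.]]
```

View pics/w0.png

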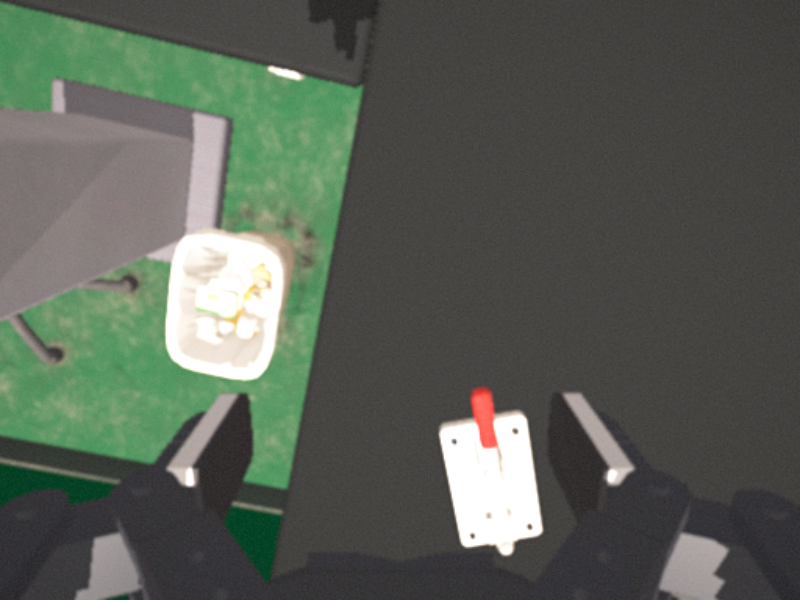

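The third keeper (side pixel (257,297)) measures about 135 mm, against about 90 mm for the other two. The insert at side pixel (203,169) is about 52 mm, against about 36 mm. Next I'll look at each with the wrist camera.

```bash
cat >> h.py <<'E'
def ori(jaw,tilt=0,yaw=0):
    """tool x down (tilted by 'tilt' forward about the stand's across axis), y along angle jaw; returns rotvec"""
    x=np.array([0,0,-1.]);y=np.array([np.cos(jaw),np.sin(jaw),0]);M=np.c_[x,y,np.cross(x,y)]
    T=R.from_rotvec(-tilt*np.array([-np.sin(yaw),np.cos(yaw),0]))
    return (T*R.from_matrix(M)).as_rotvec()
E
python3 - <<'E'
from h import *
from cell import arm
M=R.from_rotvec(arm.get_tool_rot()).as_matrix();print(M.round(2).tolist())
j=np.arctan2(M[1,1],M[0,1]);print("jaw",j)
o=ori(-np.pi/2 if j<0 else np.pi/2)
d={}
for n,p in(("k",(470,-270,230)),("s",(520,10,260)),("i",(440,295,220))):
    arm.move_ptp(p,o);arm.pause(0.15);r=arm.get_image("wrist");d[n]=r
    print(n,arm.get_time_s(),arm.get_qpos(),r["extrinsics"][:3,3].round())
    cv2.imwrite(f"pics/{n}1.png",cv2.resize(r["color"],(800,600)))
    for b in blobs(blue(r),300): print(b.mean(0).round(),rect(onz(r,b,8)))
d["side"]=arm.get_image("side");d["scene"]=arm.get_image("scene")
pickle.dump(d,open("d1.pkl","wb"))
cv2.imwrite("pics/ki.png",np.hstack([cv2.resize(d[k]["color"],(400,300)) for k in "ki"]))
E
```

```text
[[-0.0, 0.22, -0.98], [0.0, -0.98, -0.22], [-1.0, -0.0, -0.0]]
jaw -1.348985234711581
k 2.0083 [-6.64840699e-01  7.23086934e-02  1.45466460e+00 -6.61067884e-05
  1.61472837e+00  9.06963315e-01] [ 547. -271.  407.]
[159. 168.] (array([ 452.4, -147.5]), 91.3, 25.3, np.float64(2.775))
[273. 140.] (array([ 486.6, -291.9]), 132.8, 34.7, np.float64(1.215))
s 3.3083 [-1.30945235e-01  2.18581744e-02  1.44795585e+00 -9.46529205e-05
  1.67208782e+00  1.44143407e+00] [597.   9. 437.]
[438. 263.] (array([ 350.2, -263.6]), 91.2, 38.7, np.float64(2.507))
[368. 198.] (array([ 450.7, -149.2]), 91.3, 30.7, np.float64(2.777))
[476. 174.] (array([ 489.1, -288.6]), 131.8, 31.8, np.float64(1.224))
i 4.65 [ 4.43196810e-01  4.84341810e-02  1.49940204e+00 -1.11424502e-04
  1.59356207e+00  2.01556293e+00] [518. 294. 398.]
```

View pics/ki.png

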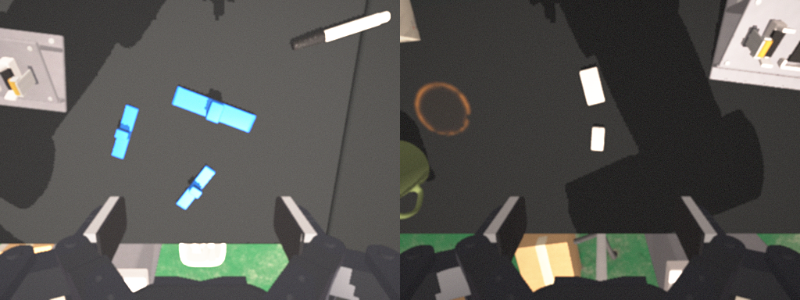

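View pics/s1.png

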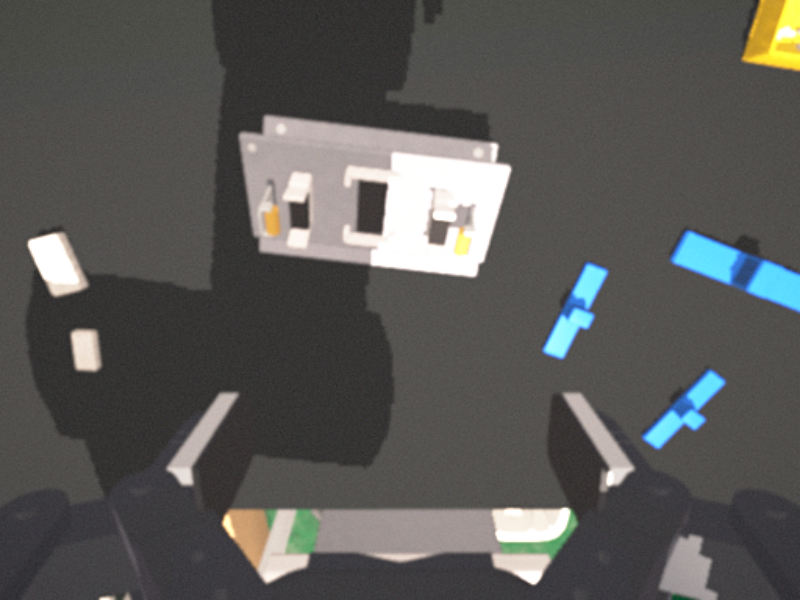

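```bash
python3 - <<'E'
from h import *
d=pickle.load(open("d1.pkl","rb"))
s=cv2.resize(d["s"]["color"][72:172,150:330],(792,440),interpolation=cv2.INTER_CUBIC)
i=cv2.resize(d["i"]["color"][70:210,210:280],(80,160),interpolation=cv2.INTER_CUBIC)
i=cv2.resize(np.rot90(d["i"]["color"][75:205,225:275]),(396,152),interpolation=cv2.INTER_CUBIC)
k=cv2.resize(d["k"]["color"][100:275,120:340][:85],(396,152),interpolation=cv2.INTER_CUBIC)
cv2.imwrite("pics/c1.png",np.vstack([s,np.hstack([i,k])]))
for z in(0,13):
  for b in blobs(d["i"]["color"].min(2)>120,100):
    q=rect(onz(d["i"],b,z))
    if q[1]<70: print(z,b.mean(0).round(),q)
E
```

```text
0 [253. 177.] (array([412.6, 298.2]), 40.3, 21.7, np.float64(3.088))
0 [246. 110.] (array([494.8, 306.1]), 53.5, 28.9, np.float64(0.246))
0 [ 8. 29.] (array([585. , 570.5]), 52.2, 27.9, np.float64(0.08))
13 [ 65. 366.] (array([132.1, 582.1]), 69.1, 67.5, np.float64(0.171))
13 [350. 348.] (array([151.9, 153.3]), 68.8, 38.8, np.float64(3.14))
13 [253. 177.] (array([416.1, 298. ]), 39.0, 21.0, np.float64(3.088))
13 [246. 110.] (array([495.5, 305.7]), 51.7, 27.9, np.float64(0.246))
13 [ 8. 29.] (array([582.8, 561.5]), 50.5, 27.0, np.float64(0.08))
```

View pics/c1.png

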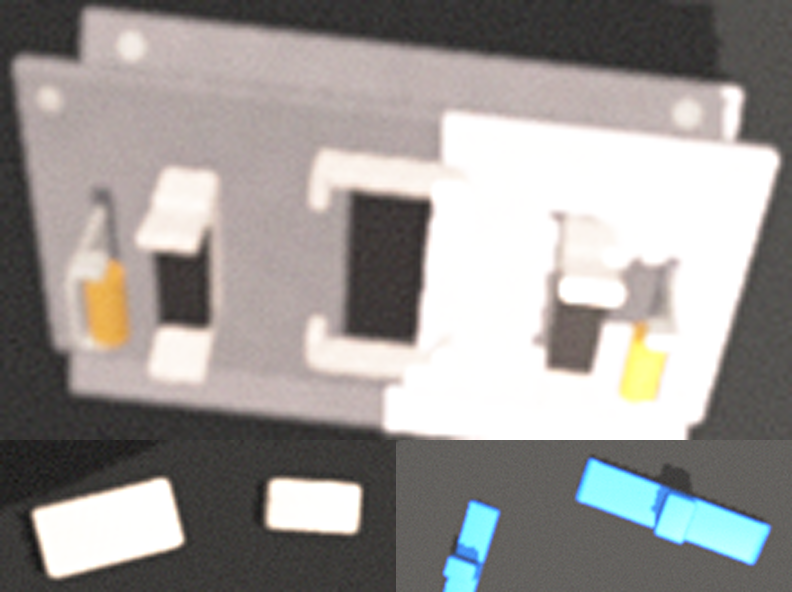

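The larger insert (wrist crop, left) and the longest keeper (crop, right) are confirmed. In the stand crop I can read the plate corners (14,57), (779,150), (703,425) and (52,350), the pad corners and the saddle tops, so I'll fit the stand's x, y and yaw to those points.

```bash
cat >> h.py <<'E'
def face(x,y,yaw,z=48):
    f=R.from_euler("zyx",[yaw,-np.pi/6,0]).as_matrix();return np.array([x,y,z]),f
E
python3 - <<'E'
from h import *
from scipy.optimize import least_squares
d=pickle.load(open("d1.pkl","rb"));r=d["s"]
L=[((46,95,0),(14,57)),((46,-95,0),(779,150)),((-46,-95,0),(703,425)),((-46,95,0),(52,350)),
((25,11,4),(350,190)),((25,-11,4),(432,195)),((-25,11,4),(345,338)),((-25,-11,4),(425,345)),
((0,52,19),(186,287)),((0,-52,19),(577,325)),((0,68.5,35),(106,303)),((0,-68.5,35),(643,368))]
P=np.array([l[0] for l in L],float);U=np.array([(150+l[1][0]/4.4,72+l[1][1]/4.4) for l in L])
def res(q,idx):
    o,f=face(*q);return (proj(r,o+P[idx]@f.T)-U[idx])
for idx in(range(4),range(4,8),range(8),range(10)):
    idx=list(idx);s=least_squares(lambda q:res(q,idx).ravel(),[590,0,0],loss="soft_l1")
    print(s.x.round(3));print(res(s.x,list(range(12))).round(1).tolist())
# cross-check with scene/side: roller & pad positions
q=s.x;o,f=face(*q)
for n in("scene","side"): print(n,proj(d[n],o+P@f.T).round(0).tolist())
m=np.hstack([cv2.resize(d["scene"]["color"][160:260,200:310],(440,400),interpolation=cv2.INTER_CUBIC),cv2.resize(d["side"]["color"][165:255,200:290],(360,400),interpolation=cv2.INTER_CUBIC)])
for n,x0,y0,sx,sy,off in(("scene",200,160,4,4,0),("side",200,165,4,400/90,440)):
    for u in proj(d[n],o+P@f.T): cv2.circle(m,(int((u[0]-x0+.5)*sx)+off,int((u[1]-y0+.5)*sy)),3,(0,0,255),1)
cv2.imwrite("pics/c2.png",m)
E
```

```text
[551.652  28.056 -31.55 ]
[[0.4, 0.4], [2.1, -0.0], [-1.4, -1.9], [-1.1, 0.5], [2.3, -1.7], [3.2, -0.6], [0.2, -0.8], [-0.1, -0.5], [0.8, -1.4], [2.7, -0.5], [1.7, 2.5], [2.9, 0.2]]
[550.552  29.647  12.49 ]
[[-2.8, 5.9], [-0.5, -3.5], [0.3, -4.0], [0.4, 4.8], [-0.5, -0.3], [0.6, -0.2], [0.1, 0.6], [-0.2, 0.1], [-0.5, 1.7], [1.7, -1.6], [0.6, 6.3], [2.2, -1.4]]
[550.992  28.8   -25.262]
[[-0.4, 1.4], [1.3, 0.2], [-1.7, -1.7], [-1.4, 1.4], [1.5, -1.1], [2.5, -0.1], [-0.3, -0.2], [-0.6, -0.0], [0.2, -0.6], [2.1, -0.1], [1.1, 3.3], [2.3, 0.6]]
[ 5.50843e+02  2.91170e+01 -1.28000e-01]
[[-0.7, 1.7], [1.0, 0.2], [-1.9, -1.6], [-1.6, 1.6], [1.2, -0.9], [2.2, 0.0], [-0.5, -0.0], [-0.8, 0.1], [-0.1, -0.4], [1.8, -0.1], [0.9, 3.5], [2.0, 0.7]]
scene [[218.0, 197.0], [278.0, 186.0], [291.0, 213.0], [230.0, 226.0], [249.0, 197.0], [256.0, 196.0], [256.0, 213.0], [263.0, 211.0], [240.0, 205.0], [274.0, 198.0], [236.0, 202.0], [281.0, 194.0]]
side [[246.0, 176.0], [260.0, 216.0], [234.0, 231.0], [223.0, 190.0], [246.0, 195.0], [247.0, 200.0], [233.0, 203.0], [234.0, 208.0], [234.0, 188.0], [241.0, 210.0], [231.0, 182.0], [240.0, 211.0]]
```

View pics/c2.png

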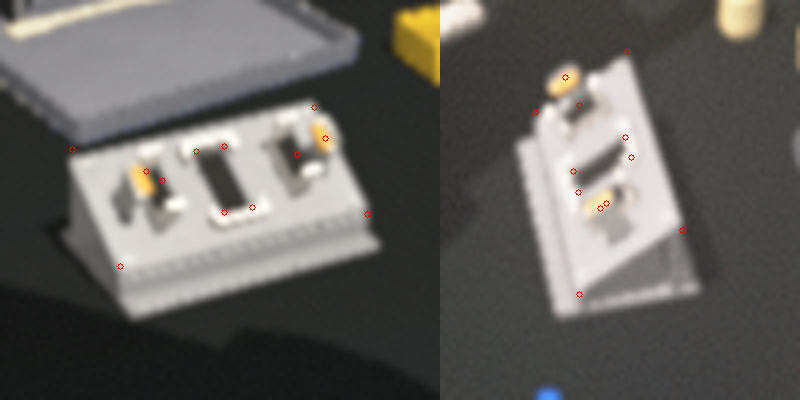

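```bash
cat > q.py <<'E'
q=(551,29,-0.13)
E
python3 - <<'E'
from h import *
from cell import arm
from q import q
o,f=face(*q);O=ori(-np.pi/2+q[2],np.pi/6,q[2])
for p in((-60,0,130),(0,0,80),(0,0,5)): print(arm.solve_ik(o+f@p,O))
a=ori(0.246-np.pi/2)
arm.command_gripper(0.6,50)
arm.move_ptp((495,306,60),a)
print(arm.servo_line((495,306,1.5),120,threshold=15),arm.get_tcp_pos(),arm.get_ft_force())
arm.command_gripper(0,50);print("w",arm.get_width(),arm.get_time_s())
arm.servo_line((495,306,80),200)
print("w",arm.get_width(),arm.get_ft_force())
arm.move_ptp(o+f@(-60,0,120),O);arm.pause(.2)
r=arm.get_image("wrist");pickle.dump(r,open("d2.pkl","wb"));print(arm.get_time_s(),arm.get_width())
cv2.imwrite("pics/p2.png",cv2.resize(r["color"],(800,600),interpolation=cv2.INTER_CUBIC))
E
```

```text
[-0.06593336 -0.51060916  2.21406978 -0.0403754   0.91581598  1.65090147]
[-0.07420432 -0.2947228   2.11117562 -0.03878192  0.80259105  1.64608378]
[-0.06661188 -0.12230699  2.12206208 -0.05455242  0.61981261  1.67013027]
False [495.48401032 306.28812502   2.61561117] [0.12072088 0.5769292  0.31617394]
w 0.0014027532848860714 7.075
w 0.0038279807745724183 [-0.04991606  0.29571989 -1.03305224]
8.9667 0.0018584072276617452
```

View pics/p2.png

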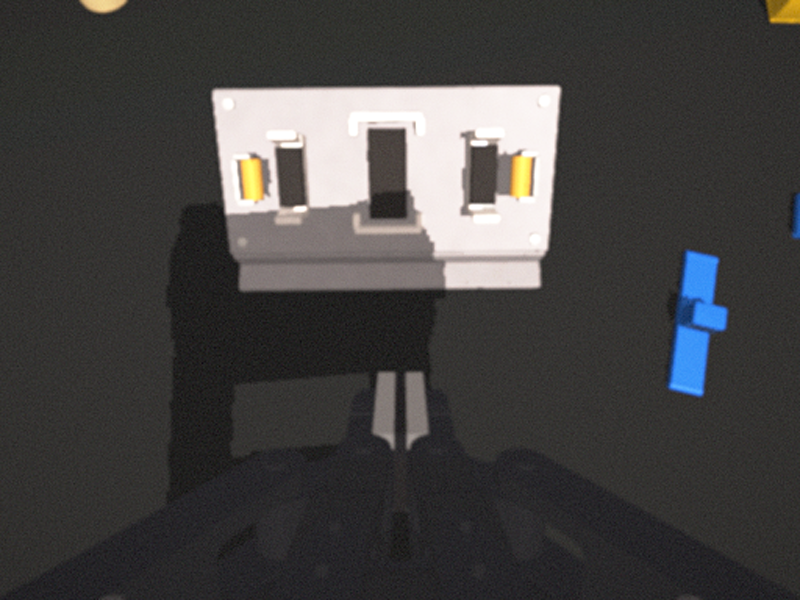

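The grasp missed: the jaws shut fully (width 0) and the picture shows nothing between the fingers. The view does show the stand squarely, with the pad at (388,173), rollers at (251,179) and (522,177), and saddles at (291,177) and (482,175). I'll refine the stand pose from it and then look at the insert.

```bash
python3 - <<'E'
from h import *
from scipy.optimize import least_squares
from cell import arm
r=pickle.load(open("d2.pkl","rb"))
L=[((46,95,0),(213,90)),((46,-95,0),(560,87)),((-46,-95,0),(548,251)),((-46,95,0),(233,254)),
((25,11,4),(369,128)),((25,-11,4),(405,128)),((-25,11,4),(370,219)),((-25,-11,4),(408,219)),
((0,52,19),(291,177)),((0,-52,19),(482,175)),((0,68.5,35),(252,179)),((0,-68.5,35),(522,177))]
P=np.array([l[0] for l in L],float);U=np.array([l[1] for l in L])/1.5625-.18
def res(q,idx):
    o,f=face(*q);return (proj(r,o+P[idx]@f.T)-U[idx])
for idx in(range(4),range(4,8),range(4,12),range(12)):
    idx=list(idx);s=least_squares(lambda q:res(q,idx).ravel(),[551,29,-.13])
    print(s.x.round(3));print(res(s.x,list(range(12))).round(1).tolist())
o=ori(0.246-np.pi/2)
arm.command_gripper(0.9)
arm.move_ptp((430,300,120),o);arm.pause(.15)
d={"wrist":arm.get_image("wrist"),"side":arm.get_image("side")};pickle.dump(d,open("d3.pkl","wb"));print(arm.get_time_s())
w=d["wrist"]
for b in blobs(w["color"].min(2)>120,150):
    c=rect(onz(w,b,13)); print(b.mean(0).round(),c)
cv2.imwrite("pics/p3.png",cv2.resize(w["color"],(800,600)))
E
```

```text
[ 5.49678e+02  2.78790e+01 -1.03000e-01]
[[-1.3, -2.0], [2.1, -0.6], [1.3, -0.2], [-2.0, 2.3], [1.5, -0.3], [4.3, -0.5], [2.3, 0.6], [2.5, 0.1], [2.3, 0.4], [5.4, 0.1], [2.8, 0.8], [5.0, -0.2]]
[ 5.49966e+02  3.01610e+01 -1.00000e-01]
[[-4.2, -1.5], [-0.8, -1.1], [-1.0, -0.6], [-4.3, 2.7], [-1.3, -0.2], [1.5, -0.5], [-0.2, 0.6], [0.0, 0.1], [-0.5, 0.7], [2.6, -0.2], [-0.1, 1.1], [2.1, -0.6]]
[ 5.50177e+02  3.05600e+01 -1.07000e-01]
[[-4.4, -2.6], [-0.9, -0.4], [-1.8, 0.0], [-5.2, 1.8], [-1.6, -0.5], [1.2, -0.6], [-0.9, 0.4], [-0.6, 0.0], [-1.1, 0.0], [2.1, 0.2], [-0.7, 0.3], [1.5, -0.1]]
[ 5.50026e+02  2.97290e+01 -1.04000e-01]
[[-3.5, -2.2], [-0.1, -0.7], [-0.8, -0.2], [-4.1, 2.2], [-0.7, -0.4], [2.1, -0.6], [0.1, 0.5], [0.4, 0.0], [-0.0, 0.2], [3.1, 0.0], [0.4, 0.6], [2.6, -0.3]]
10.95
[ 86. 362.] (array([190. , 430.5]), 70.5, 39.8, np.float64(0.272))
[212. 349.] (array([224. , 296.4]), 134.4, 47.9, np.float64(1.56))
[ 15. 313.] (array([221.7, 499.7]), 53.2, 44.2, np.float64(0.013))
[368. 275.] (array([363.3, 165.4]), 74.9, 20.0, np.float64(0.709))
[143. 275.] (array([308.7, 385.4]), 75.1, 20.0, np.float64(2.926))
[253. 193.] (array([416.6, 298.5]), 40.9, 22.5, np.float64(3.082))
[266. 104.] (array([495.4, 306. ]), 51.5, 27.7, np.float64(0.242))
[38. 79.] (array([470.9, 494. ]), 31.3, 8.6, np.float64(0.265))
[495. 108.] (array([533.9, 126.6]), 104.7, 48.3, np.float64(0.473))
```

View pics/p3.png

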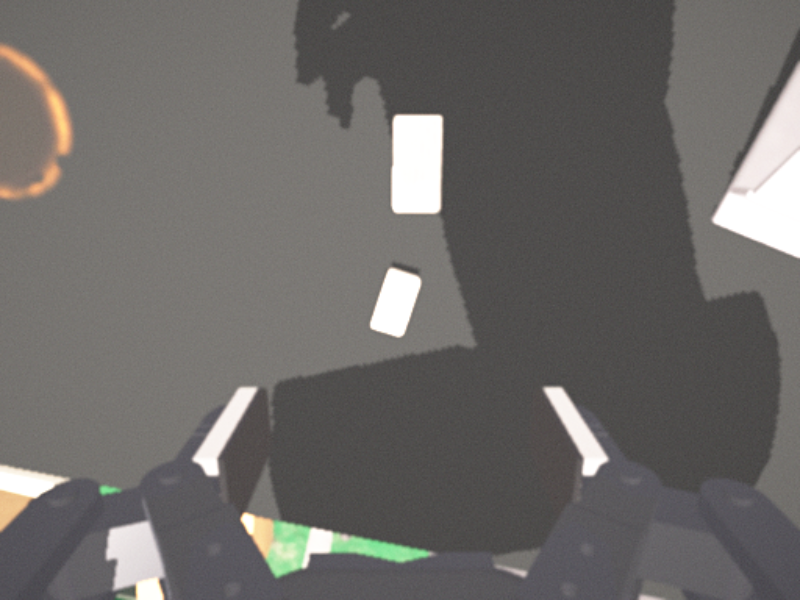

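```bash
python3 - <<'E'
from h import *
from cell import arm
from q import q
print(arm.get_tcp_pos(),arm.get_width(),arm.get_tool_rot(),ori(.246-np.pi/2))
d3=pickle.load(open("d3.pkl","rb"));d2=pickle.load(open("d2.pkl","rb"))
o,f=face(*q);T2=o+f@(-60,0,120);x2=R.from_rotvec(ori(-np.pi/2+q[2],np.pi/6,q[2])).as_matrix()[:,0]
for b in(-13,0,19): print("d2",b,proj(d2,T2-b*x2)*1.5625)
M=R.from_rotvec(arm.get_tool_rot()).as_matrix();t=arm.get_tcp_pos()
for b in(0,13,32): print("d3",b,(proj(d3["wrist"],[t-b*M[:,0]+s*38*M[:,1] for s in(-1,1)])*1.5625).round().tolist())
print(np.linalg.norm(d3["wrist"]["extrinsics"][:3,3]-t), M.T@(d3["wrist"]["extrinsics"][:3,3]-t))
E
```

```text
[430.23972763 299.11888846 120.56007554] 0.9023945822166526 [ 2.09296882  0.25729504 -2.09027076] [ 2.09062445  0.25845149 -2.09062445]
d2 -13 [[401.49435868 340.77820246]]
d2 0 [[401.57970031 353.72160422]]
d2 19 [[401.72633794 375.96151155]]
d3 0 [[298.0, 355.0], [500.0, 354.0]]
d3 13 [[291.0, 369.0], [507.0, 369.0]]
d3 32 [[279.0, 395.0], [518.0, 395.0]]
193.3026342658241 [-177.39069137    0.40657529  -76.80029769]
```

The fingertips appear about 35–50 mm behind the reported TCP in the wrist images. That explains why the jaws closed above the insert without touching it. I'll check the real tip length with a gentle touch on bare worktop, with the jaws set to the grasp width.

```bash
python3 - <<'E'
from h import *
from cell import arm
a=ori(0.246-np.pi/2)
arm.command_gripper(0.29,50);print(arm.get_width())
arm.move_ptp((470,375,25),a)
f0=arm.get_ft_force()
hit=arm.servo_line((470,375,-45),45,threshold=5)
print(hit,arm.get_tcp_pos(),arm.get_ft_force()-f0,arm.get_time_s())
r=arm.get_image("side");cv2.imwrite("pics/t4.png",cv2.resize(r["color"][60:240,60:300],(800,600)))
arm.servo_line((470,375,15),150)
E
```

```text
0.2901005870135693
True [469.90756796 374.98265849 -36.05995082] [-2.80323323 -0.99925545 11.32853027] 13.2917
```

View pics/t4.png

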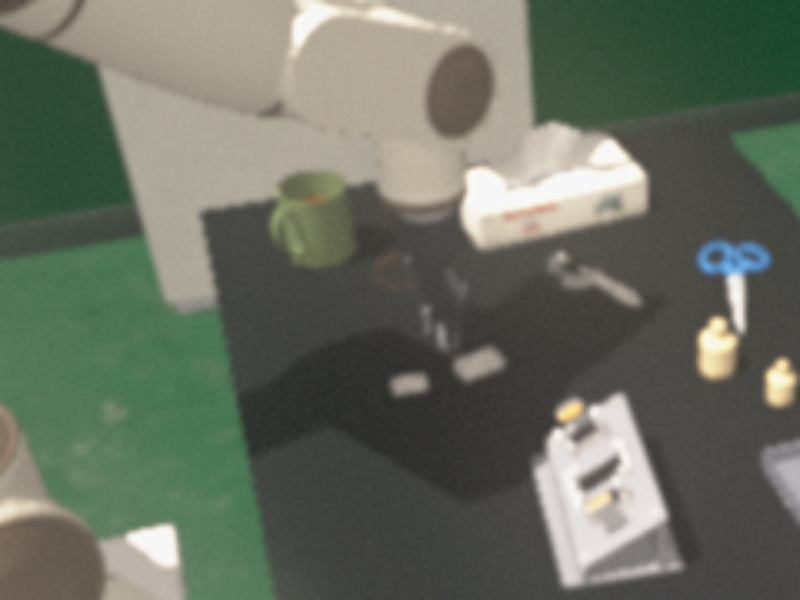

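The worktop contact came at TCP z = −36, so at this jaw width the real tips lie about 35.5 mm behind the reported TCP. I'll correct for that and regrasp.

```bash
cat >> h.py <<'E'
TIP=35.5  # measured: tips lie this far behind reported TCP at ~25 mm opening
def tcp(tip,rv,t=TIP): return np.asarray(tip,float)+t*R.from_rotvec(rv).as_matrix()[:,0]
def standblobs(r):
    c=r["color"];h=cv2.cvtColor(c,cv2.COLOR_BGR2HSV);out={}
    y=(h[...,0]>12)&(h[...,0]<32)&(h[...,1]>150)&(h[...,2]>110)
    out["roll"]=[b for b in blobs(y,25)]
    out["dark"]=[b for b in blobs(c.max(2)<75,60)]
    return {k:[(cv2.moments(b)["m10"]/cv2.moments(b)["m00"],cv2.moments(b)["m01"]/cv2.moments(b)["m00"],cv2.contourArea(b),*cv2.boundingRect(b)) for b in v] for k,v in out.items()}
E
python3 - <<'E'
from h import *
from cell import arm
from q import q
r=pickle.load(open("d2.pkl","rb"))
for k,v in standblobs(r).items():
    for b in v:
        if 130<b[0]<370 and 50<b[1]<170: print(k,np.round(b,1))
d=pickle.load(open("d1.pkl","rb"));print(onz(d["side"],[(60+437*.3,60+345*.3)],0))
a=ori(0.246-np.pi/2);p=np.array([495,306,0.])
arm.command_gripper(0.6,50)
arm.move_ptp(tcp(p+[0,0,25],a),a)
f0=arm.get_ft_force()
print(arm.servo_line(tcp(p+[0,0,2],a),60,threshold=8),arm.get_tcp_pos())
arm.command_gripper(0,50);print("w",arm.get_width(),arm.get_time_s())
arm.servo_line(tcp(p+[0,0,70],a),200);arm.pause(.1)
print("w",arm.get_width(),arm.get_ft_force()-f0)
o,f=face(*q);O=ori(-np.pi/2+q[2],np.pi/6,q[2])
arm.move_ptp(tcp(o+f@(-45,0,100),O),O);arm.pause(.2)
r=arm.get_image("wrist");pickle.dump(r,open("d5.pkl","wb"));print(arm.get_time_s(),arm.get_width(),arm.get_tcp_pos())
for k,v in standblobs(r).items():
    for b in v:
        if 100<b[0]<400 and 20<b[1]<200: print(k,np.round(b,1))
cv2.imwrite("pics/p5.png",cv2.resize(r["color"],(800,600),interpolation=cv2.INTER_CUBIC))
E
```

```text
roll [156.8 115.2  54.  155.  103.    5.   24. ]
roll [337.4 112.9  46.5 335.  102.    5.   23. ]
roll [164.5 113.1  90.  160.  101.    8.   26. ]
roll [329.3 112.1  91.5 327.  100.    6.   25. ]
[[459.98542674 363.39469663   0.        ]]
False [494.80806514 306.16814513 -33.75361229]
w 0.275695991755518 15.5083
w 0.2735149638464962 [-0.33837597 -0.81757139 -1.94558154]
17.4167 0.2735998659953156 [480.23204522  33.14037193  81.32298158]
roll [357.8 143.1  73.  355.  129.    7.   28. ]
roll [141.8 145.3 292.5 132.  128.   18.   32. ]
roll [348.3 140.9 166.  345.  126.   11.   32. ]
dark [2.55900e+02 1.91800e+02 1.95358e+05 0.00000e+00 0.00000e+00 5.12000e+02
 3.84000e+02]
```

View pics/p5.png

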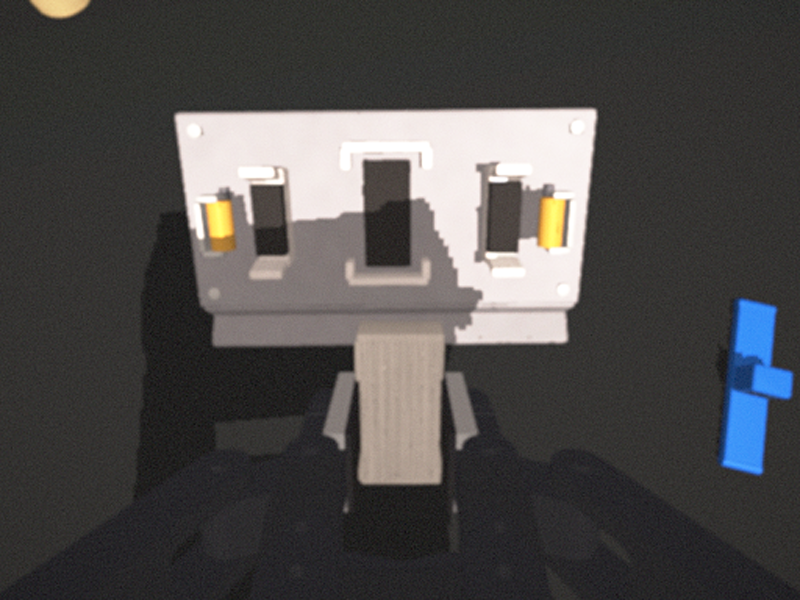

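The insert is held serrated face up (seen at (399,430)) with the pocket ahead at (387,213). I'll compute both poses from this frame.

```bash
python3 - <<'E'
from h import *
from scipy.optimize import least_squares
from cell import arm
r=pickle.load(open("d5.pkl","rb"))
L=[((46,95,0),(175,114)),((46,-95,0),(597,109)),((-46,-95,0),(579,304)),((-46,95,0),(201,306)),
((25,11,4),(363,158)),((25,-11,4),(411,159)),((-25,11,4),(364,267)),((-25,-11,4),(410,267)),
((0,52,19),(269.5,219)),((0,-52,19),(505,216)),((0,68.5,35),(219,224)),((0,-68.5,35),(552,221))]
P=np.array([l[0] for l in L],float);U=np.array([l[1] for l in L])/1.5625-.18
def res(q,idx):
    o,f=face(*q);return (proj(r,o+P[idx]@f.T)-U[idx])
for n in(3,4):
  for idx in(range(4),range(4,12),range(12)):
    idx=list(idx);s=least_squares(lambda q:res(q,idx).ravel(),[551,29,-.13,48][:n])
    print(s.x.round(3),abs(res(s.x,idx)).mean().round(2));
print(res(s.x,idx).round(1).tolist())
t=arm.get_tcp_pos();M=R.from_rotvec(arm.get_tool_rot()).as_matrix();print(t,np.degrees(np.arccos(-M[2,0])),np.arctan2(-M[1,2]*-1,-M[0,2]*-1) , M.round(3).tolist())
# insert top-face corners on plane 46.5 behind TCP
uv=np.array([(356,375),(442,375),(442,483),(358,483)])/1.5625-.18
c,dd=ray(r,uv);cl=(c-t)@M;dl=dd@M
for off in(46.5,33.5): 
    k=(-off-cl[0])/dl[:,0];print((cl+dl*k[:,None]).round(1).tolist())
c,dd=ray(r,np.array([(356,323),(442,322)])/1.5625-.18);dl=dd@M;k=(-33.5-cl[0])/dl[:,0];print((cl+dl*k[:,None]).round(1).tolist())
E
```

```text
[ 5.49966e+02  2.77010e+01 -1.07000e-01] 1.67
[ 5.51003e+02  3.05600e+01 -1.13000e-01] 0.66
[ 5.50693e+02  2.96890e+01 -1.09000e-01] 1.46
[ 5.51153e+02  2.76840e+01 -1.07000e-01  4.50150e+01] 1.13
[ 5.51991e+02  3.05190e+01 -1.13000e-01  4.54880e+01] 0.49
[ 5.51862e+02  2.96500e+01 -1.09000e-01  4.50380e+01] 1.43
[[-2.4, -2.6], [-2.5, 0.7], [-3.5, -2.2], [-2.7, 1.9], [0.7, 0.5], [0.8, -0.3], [1.6, -0.5], [1.2, -1.0], [0.9, 0.6], [0.8, 0.6], [2.2, 1.4], [1.9, 0.5]]
[480.23204522  33.14037193  81.32298158] 29.94331142817945 3.0127424064313666 [[0.495, -0.128, -0.859], [-0.064, -0.992, 0.111], [-0.867, -0.0, -0.499]]
[[-46.5, -12.6, -13.4], [-46.5, 11.7, -13.4], [-46.5, 12.6, 22.6], [-46.5, -12.9, 22.6]]
[[-33.5, -13.8, -7.2], [-33.5, 12.8, -7.2], [-33.5, 13.8, 32.4], [-33.5, -14.2, 32.4]]
[[-33.5, -13.4, -24.3], [-33.5, 12.4, -24.7]]
```

```bash
echo 'q=(551,30.5,-0.112)' > q.py; python3 - <<'E'
from h import *
from cell import arm
from q import q
o,f=face(*q);O=ori(-np.pi/2+q[2],np.pi/6,q[2])
P=lambda z,x=-0.5:tcp(o+f@(x,0,z),O)
arm.servo_line(P(40),130,orientation=O)
arm.servo_line(P(17),80);f0=arm.get_ft_force();arm.pause(.05)
h=arm.servo_line(P(4.5),25,threshold=4)
t=arm.get_tcp_pos();print(h,"tip in face",f.T@(t-TIP*R.from_rotvec(O).as_matrix()[:,0]-o),f.T@(arm.get_ft_force()-f0),arm.get_time_s())
arm.command_gripper(0.48)
print(arm.get_width())
arm.servo_line(P(60),200);arm.servo_line(P(95,-45),200)
arm.pause(.15)
r=arm.get_image("wrist");pickle.dump(r,open("d6.pkl","wb"));print(arm.get_time_s())
cv2.imwrite("pics/p6.png",cv2.resize(r["color"][40:232,100:356],(800,600),interpolation=cv2.INTER_CUBIC))
E
```

```text
True tip in face [-3.35037841e-01  3.75116784e-03  6.67611516e+00] [1.75477382 1.11219288 7.52547288] 19.0667
0.48062903861196593
20.4333
```

View pics/p6.png

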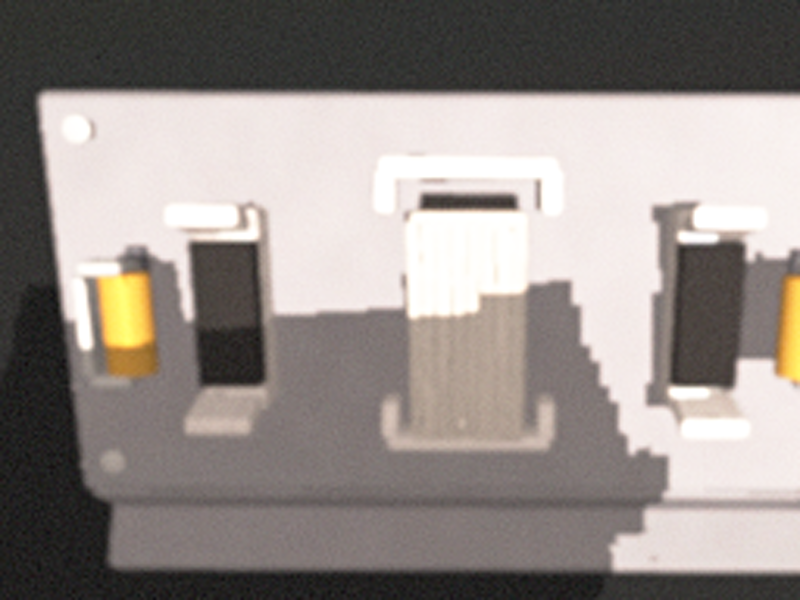

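The insert is in the pocket: it spans (407–527, 207–438) in the crop, is centred across between the lips, and contact came at seat height. Next, the keeper.

```bash
python3 - <<'E'
from h import *
from cell import arm
jaw=1.22-np.pi;a=ori(jaw);M=R.from_rotvec(a).as_matrix();cam=-M[:,2]
k0=np.array([488,-290,0.])
arm.command_gripper(0.55,90)
arm.move_ptp(tcp(k0-45*cam+[0,0,95],a),a);arm.pause(.15)
r=arm.get_image("wrist");pickle.dump(r,open("d7.pkl","wb"));print(arm.get_time_s(),r["extrinsics"][:3,3].round())
b=max(blobs(blue(r),500),key=len);print(b.min(0),b.max(0))
m=np.zeros((384,512),np.uint8);cv2.drawContours(m,[b[:,None]],-1,1,-1);v,u=np.nonzero(m)
for z in(4,8):
    p=onz(r,np.c_[u,v],z)[:,:2];c=p.mean(0);L=np.array([np.cos(1.22),np.sin(1.22)])
    for _ in range(3):
        W=np.array([-L[1],L[0]]);s=(p-c)@L;w=(p-c)@W;e=(s.min()+s.max())/2
        bins=[(t,(w[abs(s-t)<3].max()+w[abs(s-t)<3].min())/2,np.ptp(w[abs(s-t)<3])) for t in list(range(int(e)-58,int(e)-18,6))+list(range(int(e)+20,int(e)+60,6))]
        B=np.array(bins);k=np.polyfit(B[:,0],B[:,1],1)
        c=c+e*L+np.polyval(k,e)*W;L=L+k[0]*W;L/=np.linalg.norm(L)
    print(z,c.round(1),np.arctan2(L[1],L[0]).round(4),np.ptp(s),B[:,2].mean().round(1))
cv2.imwrite("pics/p7.png",r["color"])
E
```

```text
22.0583 [ 518. -299.  237.]
[168 114] [356 163]
4 [ 487.7 -292.9] 1.2144 132.86080501499663 29.2
8 [ 488.2 -293. ] 1.2137 130.5743620025333 28.7
```

The viewer limit is reached, so from here I'll rely on numbers. The keeper measures 132 mm long, centred at (488,−293), angle 1.214.

```bash
python3 - <<'E'
from h import *
from cell import arm
from q import q
a=ori(1.214-np.pi);p=np.array([488,-293,0.])
arm.move_ptp(tcp(p+[0,0,50],a),a)
print(arm.servo_line(tcp(p+[0,0,11],a),70,threshold=8),arm.get_tcp_pos())
arm.command_gripper(0,90);print("w",arm.get_width(),arm.get_time_s())
arm.servo_line(tcp(p+[0,0,110],a),250)
print("w",arm.get_width())
o,f=face(*q);O=ori(-np.pi/2+q[2],np.pi/6,q[2])
arm.move_ptp(tcp(o+f@(-20,0,130),O),O);arm.pause(.2)
r=arm.get_image("wrist");pickle.dump(r,open("d8.pkl","wb"));print(arm.get_time_s(),arm.get_width())
t=arm.get_tcp_pos();M=R.from_rotvec(arm.get_tool_rot()).as_matrix();print(t)
for b in blobs(blue(r),300):
    c,dd=ray(r,b);cl=(c-t)@M;dl=dd@M;k=(-(TIP-3)-cl[0])/dl[:,0];x=(cl+dl*k[:,None])[:,1:]
    print(len(b),b.min(0),b.max(0),"tool yz min/max",x.min(0).round(1),x.max(0).round(1),[(e,np.round((x[abs(x[:,0]-e)<3][:,1].min(),x[abs(x[:,0]-e)<3][:,1].max()),1)) for e in(-55,-35,35,55) if (abs(x[:,0]-e)<3).any()])
for k,v in standblobs(r).items():
    for b in v:
        if b[2]<5000: print(k,np.round(b,1))
cv2.imwrite("pics/p8.png",r["color"])
E
```

```text
False [ 488.05404047 -293.08405556  -24.42001653]
w 0.21529091681043538 23.5
w 0.21013692825290495
25.55 0.20726985958245742
[486.71238659  30.08776868 119.69245772]
794 [123 220] [389 305] tool yz min/max [-64.2 -17.1] [64.4 30.7] [(-55, array([-17.1,  13.4])), (-35, array([-16.1,  12.8])), (35, array([-15.5,  12.9])), (55, array([-17.1,  13.5]))]
251 [432 209] [473 310] tool yz min/max [ 89.  -22.7] [108.4  33.9] []
roll [335.4 169.2 164.5 330.  157.   14.   26. ]
roll [155.7 169.8 256.  149.  156.   14.   27. ]
roll [505.   23.5 617.  496.    0.   16.   55. ]
```

```bash
cat > log.py <<'E'
from h import *
from cell import arm
from q import q
o,f=face(*q);O=ori(-np.pi/2+q[2],np.pi/6,q[2])
P=lambda z,x=-0.5,y=0:tcp(o+f@(x,y,z),O)
def st(s,f0=np.zeros(3)): print(s,(f.T@(arm.get_tcp_pos()-TIP*R.from_rotvec(O).as_matrix()[:,0]-o)).round(2),"F",(f.T@(arm.get_ft_force()-f0)).round(1),"T",(f.T@arm.get_wrist_torque()).round(2),round(arm.get_time_s(),2),round(arm.get_width(),4))
E
python3 - <<'E'
from log import *
r=pickle.load(open("d8.pkl","rb"));print(proj(r,o+np.array([(0,68.5,33),(0,-68.5,33)])@f.T).round(1).tolist())
arm.servo_line(P(60),120,orientation=O);arm.servo_line(P(48),80);arm.pause(.1)
f0=arm.get_ft_force();np.save("f0.npy",f0);st("start",f0)
for z in(44,41,38,35,33):
    h=arm.servo_line(P(z),30,threshold=25);st((z,h),f0)
    if h: break
E
```

```text
[[155.2, 169.6], [337.9, 169.6]]
start [-0.34  0.06 48.42] F [0. 0. 0.] T [ 0.04  0.27 -0.02] 26.71 0.2113
(44, False) [ 0.85  0.58 44.77] F [ 0.6  9.3 17.7] T [ 0.28  0.36 -0.04] 26.99 0.2141
(41, False) [3.000e-02 3.100e-01 4.116e+01] F [2.1 5.9 2.5] T [0.77 0.02 0.03] 27.24 0.2162
(38, False) [-8.100e-01 -1.000e-02  3.772e+01] F [ 1.2  4.6 -2.6] T [0.89 0.11 0.06] 27.49 0.2129
(35, False) [-1.020e+00 -3.000e-02  3.457e+01] F [ 0.4  5.1 -4.9] T [ 1.04  0.19 -0.06] 27.74 0.2116
(33, False) [-0.87 -0.08 32.71] F [-0.3  2.1 -4. ] T [ 0.79  0.33 -0.07] 27.99 0.2057
```

```bash
python3 - <<'E'
from log import *
f0=np.load("f0.npy")
for z in(32,31,30.3,29.8):
    h=arm.servo_line(P(z),15,threshold=10);st((z,h),f0)
    if h or (f.T@(arm.get_ft_force()-f0))[2]>12: break
r=arm.get_image("wrist");pickle.dump(r,open("d9.pkl","wb"))
t=arm.get_tcp_pos();M=R.from_rotvec(arm.get_tool_rot()).as_matrix()
b=max(blobs(blue(r),300),key=len);c,dd=ray(r,b);cl=(c-t)@M;dl=dd@M;k=(-(TIP-3)-cl[0])/dl[:,0];x=(cl+dl*k[:,None])[:,1:]
print(len(b),b.min(0),b.max(0),x.min(0).round(1),x.max(0).round(1),[(e,np.round((x[abs(x[:,0]-e)<3][:,1].min(),x[abs(x[:,0]-e)<3][:,1].max()),1)) for e in(-55,-35,35,55) if (abs(x[:,0]-e)<3).any()])
for b in standblobs(r)["roll"]:
    if b[2]<5000: print("roll",np.round(b,1))
print(proj(r,o+np.array([(0,68.5,33),(0,-68.5,33)])@f.T).round(1).tolist())
E
```

```text
(32, False) [-0.58 -0.06 31.94] F [ 0.5  1.4 -3.3] T [ 0.57  0.34 -0.05] 28.24 0.2085
(31, False) [-0.34 -0.12 31.06] F [0.2 0.8 0.5] T [0.04 0.28 0.  ] 28.49 0.2128
(30.3, False) [-0.28 -0.09 30.49] F [-1.4 -0.5  7.4] T [-0.33  0.53 -0.05] 28.74 0.2133
(29.8, False) [-0.25 -0.1  30.14] F [-2.4 -0.4 14.1] T [-0.47  0.78 -0.12] 28.99 0.2111
785 [124 221] [388 303] [-63.7 -16.5] [63.8 29.6] [(-55, array([-16.5,  12.4])), (-35, array([-16. ,  12.4])), (35, array([-16. ,  12.4])), (55, array([-16. ,  12.4]))]
roll [388.4 254.9 345.5 382.  234.   19.   44. ]
roll [112.3 256.2 739.5 100.  233.   25.   45. ]
[[109.1, 259.3], [395.9, 255.3]]
```

The keeper has seated: contact stiffness is about 19 N/mm (both cushions) from 31 mm, and the moment has vanished. I'll release it and repeat the earlier view to compare roller positions with their rest positions.

```bash
python3 - <<'E'
from log import *
f0=np.load("f0.npy")
arm.servo_line(P(31),20);st("relaxed",f0)
arm.command_gripper(0.5);st("open",f0)
arm.servo_line(P(75),150)
q0=(551,30.5,-0.112);arm.servo_line(tcp(o+f@(-20,0,130),O),200);arm.pause(.3)
r=arm.get_image("wrist");pickle.dump(r,open("d10.pkl","wb"));st("view")
r8=pickle.load(open("d8.pkl","rb"))
print("cam shift",r["extrinsics"][:3,3]-r8["extrinsics"][:3,3])
for n,x in(("rest",r8),("now",r)):
    for b in standblobs(x)["roll"]:
        if 100<b[0]<400 and b[2]>25: print(n,np.round(b,1))
b=max([b for b in blobs(blue(r),300) if b.mean(0)[0]<400],key=len);print("keeper px",b.min(0),b.max(0))
# keeper top edge ends in face frame, bar top plane z=27
c,d=ray(r,b);cl=(c-o)@f;dl=d@f;k=(27-cl[2])/dl[:,2];x=(cl+dl*k[:,None])[:,:2]
print(x.min(0).round(1),x.max(0).round(1),[(e,np.round((x[abs(x[:,1]-e)<3][:,0].min(),x[abs(x[:,1]-e)<3][:,0].max()),1)) for e in(-40,-25,25,40)])
s=arm.get_image("side")
d1=pickle.load(open("d1.pkl","rb"))["side"]
for n,im in(("before",d1),("after",s)):
    h=cv2.cvtColor(im["color"],cv2.COLOR_BGR2HSV);m=(h[...,0]>12)&(h[...,0]<32)&(h[...,1]>70)&(h[...,2]>130)
    print(n,[np.round(b.mean(0),1).tolist()+[len(b)] for b in blobs(m,15)])
cv2.imwrite("pics/p10.png",r["color"])
E
```

```text
relaxed [-4.300e-01 -2.000e-02  3.102e+01] F [ 1.9  0.8 -0.4] T [-0.03  0.3  -0.07] 29.29 0.2139
open [-5.100e-01 -2.000e-02  3.096e+01] F [1.3 0.3 0.7] T [-0.02  0.27 -0.  ] 29.65 0.4996
view [-2.0310e+01 -5.0000e-02  1.2938e+02] F [ 0.9 -1.1  0.4] T [-0.04  0.24 -0.  ] 30.88 0.5004
cam shift [-0.1970349   0.70253862 -0.65095901]
rest [335.4 169.2 164.5 330.  157.   14.   26. ]
rest [155.7 169.8 256.  149.  156.   14.   27. ]
now [336.6 168.8 148.  331.  156.   14.   27. ]
now [156.6 168.8 258.5 150.  155.   14.   27. ]
keeper px [165 152] [334 196]
[-23.4 -65.4] [11.4 63.1] [(-40, array([-16.8,  11. ])), (-25, array([-16.8,  10.2])), (25, array([-15.9,  10.7])), (40, array([-15.9,  10.7]))]
before [[13.5, 336.0, 83], [327.1, 278.7, 121], [230.7, 183.5, 17], [293.5, 174.4, 34], [274.5, 164.2, 46]]
after [[13.9, 335.9, 85], [327.0, 278.5, 120], [293.6, 174.6, 33], [274.4, 164.2, 46], [6.3, 185.3, 206]]
```

```bash
python3 -c "
from cell import arm
print(arm.get_time_s());arm.finish_job()"
```

```text
30.9333
the job is handed in; nothing more can be done
```

I placed the large jaw insert in the pocket, serrated face up, and pressed the 132 mm keeper across it until it seated. I then let go, backed off and handed the job in at 30.9 s.

**First grasp:** it missed. The real fingertips are about 35.5 mm behind the reported TCP, which I confirmed with a light touch on the worktop. I corrected for that, and the second grasp held.

**Last checks:**
- **Insert:** contact came at about the right height, and the picture showed it centred across between the lips. I did not view it again once the keeper covered it.
- **Pressing:** force peaked at about 18 N where the rollers meet the bar, then dropped. It rose again at about 19 N/mm as the cushions took the load, and I stopped at about 14 N, less than 1 mm of squeeze.
- **Catches:** after release, both rollers were back at their rest pixels to within 1 px, which matches the small camera shift.
- **Surroundings:** the weights and the bin had not moved in the side view.

**Disagreements and limits:**
- The plate corners and the inner features gave stand positions 2.8 mm apart across the slope; I used the inner features.
- The last image put the keeper about 3 mm lower on the slope than the arm readings did. That is within the guide play and camera error.
- After 12 pictures the viewer stopped, so the keeper steps were checked by numbers only.

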